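# Hold a sample jar down on the vortex mixer

### The arm

A 6-joint arm with a two-finger parallel gripper is mounted at the origin on the work surface. World frame = base frame: x ahead of the robot, y to its left, z up, the work surface at z = 0. Lengths are in mm, angles in degrees, forces in N, time in s.
With the tool pointing down it reaches from about 325 to 775 mm from the base axis. Payload 9.3 kg.
Tool frame: the origin (TCP) lies midway between the tips of the shut fingers; the grasp point (between the pads) lies 19 mm behind it; z points along the fingers, y is the line along which they close (so a half turn about z gives the same grasp; the last joint's range is limited). The gripper opens to 85 mm and grips with 20 to 120 N. Pads are 22 mm wide; open, the fingers measure 114 mm over their backs; the gripper's body (76 mm by 85 mm) begins 54 mm behind the grasp point. The pads swing forward as they close: fully open they stand 13 mm farther back than shut.
Start: joints at [-72.743, 14.817, 1.232, 76.415, 0, 81.257], TCP at [241.104, -494.333, 231.279] pointing down, gripper open.
Joint ranges: [-174.27, 174.27], [-52.1, 104.24], [-59.71, 78.15], [-110.17, 111.67], [-87.03, 83.33], [-180, 180]. Speed limits (degrees/s): [127.2, 127.2, 159.86, 180, 180, 180].

### API

Orientations are given as [roll, pitch, yaw] about the fixed x, y, z axes, in that order (R = Rz(yaw) Ry(pitch) Rx(roll)).
In Python, from station import robot gives the robot as it stands.
- The arm moves only by the tool jog_arm, never from a script. Its argument "moves" is a list of rows, each an object with "turn": the turn, a rotation vector about the tool's x, y, z in rad, a list of three; "travel": the shift along the tool's x, y, z in mm, a list of three; "fingers": the opening, from 0 (shut) to 1 (fully open). In form: [{"turn": [rx, ry, rz], "travel": [x, y, z], "fingers": fingers}, ...]. A call has 1 to 5 rows; each row shifts and turns the commanded pose from where the row before left it, along the tool's axes as they then stand; what a row does not reach is not made up. A row lasts 1/12 s, in which the tool goes at most 41.7 mm and 7.16 degrees, less where a joint would pass 70% of its speed; a pose out of reach is approached as far as the arm can. A call with a gripper value outside its range is refused whole. The fingers move at their own pace and stop on an object; the grip force is fixed at half the most. Time passes only in rows, so rows that do not move let the fingers close. It gives the time, the measured TCP pose, the force, the opening and the grip force at its end, in the units of the state.
- robot.get_obs(): the state, without advancing time (a new reading comes with each control period).
- robot.snapshot(name): name is "scene" or "top" or "wrist"; returns a dict with "image" (420x560x3 uint8, red, green, blue), "depth" (420x560 float32, mm along the optical axis (not along the pixel's ray), 0 where there is no reading), "camera_matrix" (3x3 intrinsics, pixels), "eye" and "rotation" of the camera in the world; the wrist camera has in their place "tool_from_camera" (4x4, takes a point from camera to tool coordinates, whose origin is the TCP and whose axes are the flange's). Camera axes: x right, y up, looking along -z (the intrinsics and any distortion apply to the point x, -y, -z); pixel columns grow to the right and rows downward; lengths in mm; the calibration is good to about 2 mm. A picture is of the moment at which its call begins: read the wrist's pose just before it.
- robot.hand_in(): hands the job in; it is judged then, once.
Trained networks look in the newest picture that a camera, given by its name, has taken for a name from the list of things; names that differ only in an ending like _2 or _b are one class to them, and where a whole thing is asked for, a point or a joint stands for the part that bears it (a point fixed in the world has none). Each returns a list of dicts, best first, with "conf" (0 to 1); they miss things now and then, are a little off and sometimes report something else, mostly with a low value. They report only what shows in the picture. A call takes as long as a camera call. They do not tell look-alikes from the thing itself.
- robot.boxes_of(camera, target): "pixel" ([column, row] in pixels, amid what is visible of it).
- robot.cut_out(camera, target): "pixels" (420x560 bool, what is visible of it) and "pixel" ([column, row] in pixels, amid what is visible of it).
- robot.tip_of(camera, target): "pixel" ([column, row] in pixels: a listed point, or the origin of a listed thing).
The state is a dict: "clock": time; "joint_positions": joint angles; "dq": joint speeds; "tau": joint torques, N m; "position": TCP position; "tcp_rot": TCP orientation; "force": force on the tool from outside, world axes, zero at the start; "moment": the same for the moment, N m; "grip_width": opening from 0.0 (shut) to 1.0 (fully open); "gripper_force": force on a finger pad.
Only numpy, scipy, OpenCV 4.12 (cv2) and the standard library are available. Lean on these libraries where they do the work, as an engineer would, in place of code of your own. Each camera call takes 0.05 s, during which the arm holds its last target. There are 200 camera calls.

### The job

Put the flat round platform onto the head of the vortex mixer and push it firmly down until the sprung head gives under it, then let go so that it is left sitting home and level. Then pick up the sample jar with the blue cap and hold it upright on the middle of the platform, pressing down firmly (without ramming it) so that the head, which runs only while it is held down, is pushed in at least 4 of its 6 mm. Finish like that, with the jar still in the gripper and the head still held down; leave the other jars and the rest of the clutter alone.

Things in the scene. Friction and masses are not known exactly. Their poses are not given: they have to be found in the camera images.
- mixer: vortex mixer, fixed to the counter: grey die-cast body 165 mm deep (x), 125 mm wide (y), about 97 mm high to the boss under its head, with a sloping front panel (black, with a grey speed dial and a red rocker switch) on its -x side. Origin: centre of the underside; x points from the front panel to the back. The head's axis is 25 mm behind the origin (+x)
- head_seat (a point): centre of the upper face of the mixer head's aluminium flange, on the vertical head axis, 118 mm above the counter when the head is up; moves down with the head. The flange is 52 mm across; a 25 mm post with a chamfered top stands 9 mm up from its middle. The underside of the platform rests on this face when it is home
- mixer_head (a joint): how far the sprung head is pushed down, m: 0 is up, 0.006 is fully in. It starts to give at about 6 N of downward load, takes 10 N at 4 mm and 12 N fully in (the weight of what stands on it counts), and springs back up when let go
- platform: flat round mixing platform, loose, lying on the counter right way up: 62 mm across, 18 mm high, aluminium lower part, black rubber top with fine grey rings, about 0.09 kg. Origin: centre of the underside; z up. In the underside is a round socket, 30 mm wide and 10 mm deep, that drops over the head's 25 mm post. It can be gripped across its edge from above
- jar_blue: sample jar with a BLUE screw cap, the one to be mixed: closed rigid white jar, 46 mm across and 50 mm high, with a paper label band, and above it a cap 39 mm across; 72 mm high in all, 0.11 to 0.22 kg. Origin: centre of the underside; z up along the jar
- jar_yellow: the same kind of jar with a yellow cap; to be left alone. Origin: centre of the underside
- jar_red: the same kind of jar with a red cap; to be left alone. Origin: centre of the underside
- tray: pink specimen tray, fixed to the counter, 300 mm long (its x), 115 mm wide (y), rim 12 mm high, floor 4 mm thick; the three jars stand in it in a row along its x, about 90 mm apart. Origin: centre of the underside
- cup_head: small black rubber cup, 36 mm across and 30 mm high, the mixer's other attachment, standing on the counter; to be left alone. Origin: centre of the underside
- tape_reel: white reel of blue tape lying flat, 72 mm across, 25 mm high; to be left alone. Origin: centre of the underside
- amber_bottle: amber medicine bottle with a white cap, 48 mm across, 100 mm high; to be left alone. Origin: centre of the underside
- pill_pot: small red open pill pot, 48 mm across, 35 mm high; to be left alone. Origin: centre of the underside
Things that resemble listed ones, but are neither listed nor needed, are in the scene too. Leave any orange look-alike of the platform alone.

How it is judged:
By the outcome, as a careful person would: the job done as asked, in the order asked, and still so for the second after the job is handed in, while the arm keeps its last pose, push and grip.
It also fails if it takes over 67 s, if anything falls off the work surface, if the arm or the gripper's body presses on something with over 40 N, if the wrist force passes 120 N, or if a joint passes its speed limit or range.

## Working session

There is one attempt and no reset: what is moved stays moved. The work goes in short steps, Python scripts to look and compute and a tool call to move; the robot and the scene stay as the last step left them, time stands still between calls to the robot, and variables do not carry over. Pictures are saved under pics/ and viewed, at most 10 in all, crops included, and the job is handed in when it is done.

Besides the shell and the picture viewer there is one more tool, called after "Request:" as name(argument=value, ...) on one line, values as JSON. jog_arm: Moves the arm, as the interface text tells. Its arguments: {"type":"object","properties":{"moves":{"type":"array","items":{"type":"object","properties":{"turn":{"type":"array","items":{"type":"number"}},"travel":{"type":"array","items":{"type":"number"}},"fingers":{"type":"number"}}}}},"required":["moves"]}

```bash
mkdir -p pics; cat > h.py <<'E'
import numpy as np, cv2
from station import robot
from scipy.spatial.transform import Rotation as R
def snap(n):
    o=robot.get_obs(); s=robot.snapshot(n)
    if 'eye' in s: Rw,e=np.array(s['rotation']),np.array(s['eye'])
    else:
        T=np.array(s['tool_from_camera']); Rt=R.from_euler('xyz',o['tcp_rot'],degrees=True).as_matrix()
        Rw=Rt@T[:3,:3]; e=Rt@T[:3,3]+np.array(o['position'])
    s['Rw'],s['e']=Rw,e; return s
def cloud(s):
    K=np.array(s['camera_matrix']); d=s['depth']; v,u=np.mgrid[:d.shape[0],:d.shape[1]]
    p=np.stack([(u-K[0,2])/K[0,0]*d,-(v-K[1,2])/K[1,1]*d,-d],-1)
    return p@s['Rw'].T+s['e']
def save(s,n): cv2.imwrite('pics/'+n,cv2.cvtColor(s['image'],cv2.COLOR_RGB2BGR))
E
python3 - <<'E'
from h import *
o=robot.get_obs(); print(o)
for n in ['top','scene']:
    s=snap(n); save(s,n+'1.png'); P=cloud(s); print(n,s['e'], [k for k in s])
    for t in ['mixer','head_seat','platform','jar_blue','jar_yellow','jar_red','tray','cup_head','tape_reel','amber_bottle','pill_pot']:
        for c in robot.cut_out(n,t)[:3]:
            if c['conf']<.2: continue
            m=c['pixels']&(s['depth']>0); q=P[m]
            if not len(q): continue
            zt=np.percentile(q[:,2],95); tp=q[q[:,2]>zt-5]
            (cx,cy),r=cv2.minEnclosingCircle(tp[:,:2].astype(np.float32))
            print(t,round(c['conf'],2),np.round(c['pixel']),'top z',zt.round(1),'med',np.median(tp,0).round(1),'circ',round(cx,1),round(cy,1),round(r,1),len(q))
E
```

```text
{'clock': 0.0, 'joint_positions': array([-7.27416737e+01,  1.48503205e+01,  1.18968141e+00,  7.64159377e+01,
        1.06766972e-03,  8.12562420e+01]), 'dq': array([ 0.03818298,  0.05458445, -0.0591264 ,  0.03961591, -0.01050163,
        0.03445299]), 'tau': array([ 1.06611703e-04, -5.55642700e+01,  3.44524813e+01,  1.34015901e-02,
       -2.99647691e-04, -1.56291117e-05]), 'position': array([ 241.03432515, -494.0559879 ,  230.66982662]), 'tcp_rot': array([-1.79924476e+02, -1.26961288e-02,  2.60020753e+01]), 'force': array([-0.40620692,  0.17710976,  0.49538644]), 'moment': array([-0.00952049, -0.0364087 , -0.03060936]), 'gripper_force': 0.0, 'grip_width': 0.9972208497049113}Traceback (most recent call last):
  File "<stdin>", line 4, in <module>
  File "h.py", line 14, in cloud
    return p@s['Rw'].T+s['e']
           ~~~~~~~~~~~^~~~~~~
ValueError: operands could not be broadcast together with shapes (420,560) (3,)
```

View pics/top1.png

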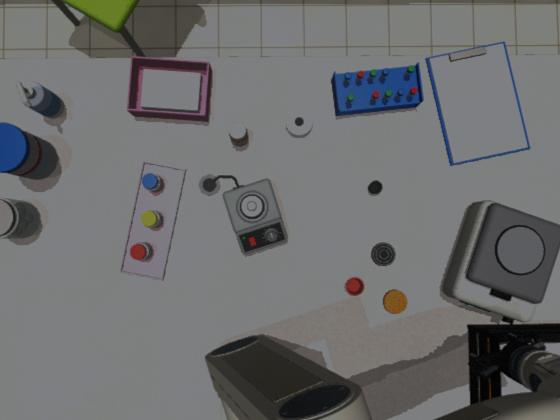

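The top view shows the platform at about (383,254), its orange look-alike at (395,301), the mixer head at (251,206) and the blue jar at (151,182). The rotation is not a matrix, so I'll treat it as [roll, pitch, yaw].

```bash
sed -i "s/Rw,e=np.array(s\['rotation'\])/Rw,e=R.from_euler('xyz',s['rotation'],degrees=True).as_matrix()/" h.py
python3 - <<'E'
from h import *
for n in ['top','scene']:
    s=snap(n); save(s,n+'1.png'); P=cloud(s); print(n,s['e'],s['rotation'], s['camera_matrix'],list(s))
    print('floor',P[::60,::80,2].round(0).tolist() if n=='top' else '')
    for t in ['mixer','head_seat','platform','jar_blue','jar_yellow','jar_red','tray','cup_head','tape_reel','amber_bottle','pill_pot']:
        for c in robot.cut_out(n,t)[:3]:
            if c['conf']<.2: continue
            m=c['pixels']&(s['depth']>0); q=P[m]
            if not len(q): continue
            zt=np.percentile(q[:,2],95); tp=q[q[:,2]>zt-5]
            (cx,cy),r=cv2.minEnclosingCircle(tp[:,:2].astype(np.float32))
            print(t,round(c['conf'],2),np.round(c['pixel']),'top z',zt.round(1),'med',np.median(tp,0).round(1),'circ',round(cx,1),round(cy,1),round(r,1),len(q))
E
```

```text
top [ 483.25381082  -19.50357845 1365.43783131] [  2.79498539  -0.66928578 -90.66514296] [[512.82089156   0.         276.22998216]
 [  0.         512.82089156 212.66249417]
 [  0.           0.           1.        ]] ['image', 'depth', 'camera_matrix', 'eye', 'rotation', 'Rw', 'e']
floor [[-743.0, -282.0, -740.0, -747.0, -747.0, -751.0, -742.0], [2.0, 2.0, 63.0, 2.0, -6.0, 2.0, 6.0], [-1.0, 5.0, 3.0, 8.0, 4.0, 1.0, 8.0], [2.0, -2.0, 1365.0, -1.0, 0.0, 4.0, -3.0], [2.0, -0.0, 5.0, 79.0, 3.0, 4.0, 140.0], [2.0, 1.0, 3.0, 5.0, -2.0, 20.0, 113.0], [7.0, -4.0, 1.0, 310.0, 5.0, 3.0, 303.0]]
mixer 0.86 [250. 212.] top z 120.0 med [562.5  24.1 120.5] circ 562.0 24.6 25.8 3710
head_seat 0.81 [249. 202.] top z 129.6 med [562.5  23.7 127.2] circ 562.3 23.1 21.5 340
head_seat 0.64 [154. 220.] top z 80.8 med [536.1 284.5  78.6] circ 536.1 284.7 19.6 314
head_seat 0.35 [154. 186.] top z 80.2 med [629.6 283.3  77.7] circ 630.0 283.1 19.5 328
platform 0.75 [394. 300.] top z 23.9 med [ 312.4 -343.4   20.9] circ 314.4 -343.2 30.3 423
platform 0.65 [382. 253.] top z 24.1 med [ 439.6 -316.4   21. ] circ 
[... 1987 characters left out ...]
0.93 [347. 181.] top z 10.6 med [561.  259.7   8.9] circ 536.2 296.6 159.5 1693
tray 0.73 [296. 193.] top z 125.3 med [564.8  25.7 123.8] circ 564.4 26.6 12.2 237
cup_head 0.76 [232. 313.] top z 28.9 med [ 616.3 -294.3   27.2] circ 615.8 -293.6 18.1 274
cup_head 0.31 [296. 198.] top z 125.3 med [564.8  25.7 123.8] circ 564.4 26.6 12.2 233
tape_reel 0.71 [345. 293.] top z 25.2 med [791.5 -97.   23.1] circ 791.3 -95.8 37.3 843
amber_bottle 0.95 [368. 239.] top z 99.1 med [755.9  59.3  98.1] circ 755.3 60.6 21.0 670
amber_bottle 0.71 [345. 296.] top z 25.1 med [791.5 -97.   23.1] circ 791.3 -95.8 37.3 886
pill_pot 0.51 [173. 244.] top z 33.4 med [ 355.  -234.9   32. ] circ 358.2 -235.4 25.1 327
```

View pics/scene1.png

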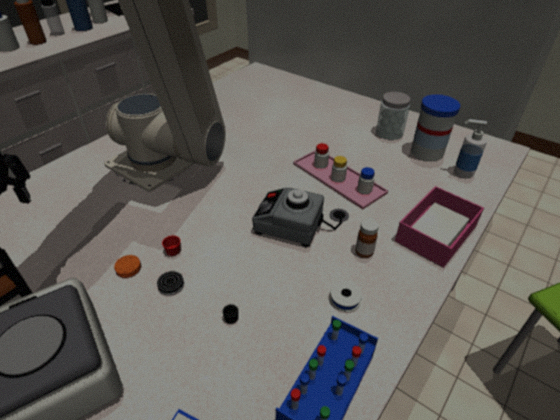

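The scene view agrees: the black platform is at (168,283), the mixer head at (298,196) and the blue jar at (364,184). The measured heights match the given sizes. First I'll turn to yaw 180, so the tool axes are (-x, +y, -z) in the world and the jar's neighbours stay clear.

Request:
jog_arm(moves=[{"turn":[0,0,-0.1222],"travel":[0,0,0],"fingers":1},{"turn":[0,0,-0.1222],"travel":[0,0,0],"fingers":1},{"turn":[0,0,-0.1222],"travel":[0,0,0],"fingers":1},{"turn":[0,0,-0.1222],"travel":[0,0,0],"fingers":1},{"turn":[0,0,-0.1222],"travel":[0,0,0],"fingers":1}])

```text
clock: 1.67
position: [241.1, -494.3, 231.3]
tcp_rot: [-180.0, 0.0, 61.4]
force: [0.7, 0.2, -0.3]
grip_width: 0.995
gripper_force: 0.0
```

Request:
jog_arm(moves=[{"turn":[0,0,-0.1222],"travel":[0,0,0],"fingers":1},{"turn":[0,0,-0.1222],"travel":[0,0,0],"fingers":1},{"turn":[0,0,-0.1222],"travel":[0,0,0],"fingers":1},{"turn":[0,0,-0.1222],"travel":[0,0,0],"fingers":1},{"turn":[0,0,-0.1222],"travel":[0,0,0],"fingers":1}])

```text
clock: 2.08
position: [241.1, -494.4, 231.3]
tcp_rot: [-180.0, 0.0, 96.4]
force: [0.1, -0.4, -0.9]
grip_width: 0.999
gripper_force: 0.0
```

Request:
jog_arm(moves=[{"turn":[0,0,-0.1222],"travel":[0,0,0],"fingers":1},{"turn":[0,0,-0.1222],"travel":[0,0,0],"fingers":1},{"turn":[0,0,-0.1222],"travel":[0,0,0],"fingers":1},{"turn":[0,0,-0.1222],"travel":[0,0,0],"fingers":1},{"turn":[0,0,-0.1222],"travel":[0,0,0],"fingers":1}])

```text
clock: 2.5
position: [241.1, -494.3, 231.3]
tcp_rot: [-180.0, 0.0, 131.4]
force: [0.1, -0.0, -1.0]
grip_width: 0.997
gripper_force: 0.0
```

Request:
jog_arm(moves=[{"turn":[0,0,-0.1222],"travel":[0,0,0],"fingers":1},{"turn":[0,0,-0.1222],"travel":[0,0,0],"fingers":1},{"turn":[0,0,-0.1222],"travel":[0,0,0],"fingers":1},{"turn":[0,0,-0.1222],"travel":[0,0,0],"fingers":1},{"turn":[0,0,-0.1222],"travel":[0,0,0],"fingers":1}])

```text
clock: 2.92
position: [241.1, -494.3, 231.3]
tcp_rot: [180.0, 0.0, 166.4]
force: [-1.1, -0.8, 0.2]
grip_width: 0.999
gripper_force: 0.0
```

Request:
jog_arm(moves=[{"turn":[0,0,-0.1222],"travel":[0,0,0],"fingers":1},{"turn":[0,0,-0.1222],"travel":[0,0,0],"fingers":1}])

```text
clock: 3.08
position: [241.1, -494.3, 231.3]
tcp_rot: [-180.0, -0.0, -179.6]
force: [0.2, 0.0, 0.1]
grip_width: 1.005
gripper_force: 0.0
```

Request:
jog_arm(moves=[{"turn":[0,0,0],"travel":[-28,25,0],"fingers":1},{"turn":[0,0,0],"travel":[-28,25,0],"fingers":1},{"turn":[0,0,0],"travel":[-28,26,0],"fingers":1},{"turn":[0,0,0],"travel":[-28,26,0],"fingers":1},{"turn":[0,0,0],"travel":[-28,26,0],"fingers":1}])

```text
clock: 3.5
position: [382.0, -365.0, 231.4]
tcp_rot: [-180.0, 0.0, -180.0]
force: [1.4, -0.5, -0.3]
grip_width: 0.996
gripper_force: 0.0
```

Request:
jog_arm(moves=[{"turn":[0,0,0],"travel":[-28,26,10],"fingers":1},{"turn":[0,0,0],"travel":[-29,25,20],"fingers":1},{"turn":[0,0,0],"travel":[0,0,20],"fingers":1},{"turn":[0,0,0],"travel":[0,0,0],"fingers":1},{"turn":[0,0,0],"travel":[0,0,0],"fingers":1}])

```text
clock: 3.92
position: [436.7, -315.6, 181.6]
tcp_rot: [179.9, -0.1, -179.9]
force: [-0.4, -1.1, 1.5]
grip_width: 1.001
gripper_force: 0.0
```

```bash
python3 - <<'E'
from h import *
s=snap('wrist'); save(s,'w1.png'); P=cloud(s); print(robot.get_obs()['position'],s['e'],s['tool_from_camera'].round(2).tolist())
for c in robot.cut_out('wrist','platform')[:3]:
    m=c['pixels']&(s['depth']>0); q=P[m]; zt=np.percentile(q[:,2],90); tp=q[abs(q[:,2]-zt)<4]
    print(c['conf'],c['pixel'],zt,np.median(tp,0).round(1),tp.min(0).round(1),tp.max(0).round(1),cv2.minEnclosingCircle(tp[:,:2].astype(np.float32)))
E
```

```text
[ 436.74493123 -316.49442409  182.58734436] [ 354.18296313 -315.2383745   324.29084859] [[-0.0, 0.95, 0.32, 82.77], [1.0, 0.0, -0.0, 0.67], [-0.0, 0.32, -0.95, -142.53], [0.0, 0.0, 0.0, 1.0]]
0.8 [275.6, 186.3] 19.028762216051064 [ 434.7 -313.8   18.1] [ 405.2 -344.1   15.1] [ 466.8 -283.5   20.4] ((436.00494384765625, -313.9734191894531), 30.86334228515625)
0.73 [235.2, 28.8] 18.97177103835896 [ 315.  -342.2   18. ] [ 294.9 -373.    15.1] [ 341.9 -311.8   20.8] ((311.67584228515625, -342.3830261230469), 30.95094108581543)
```

View pics/w1.png

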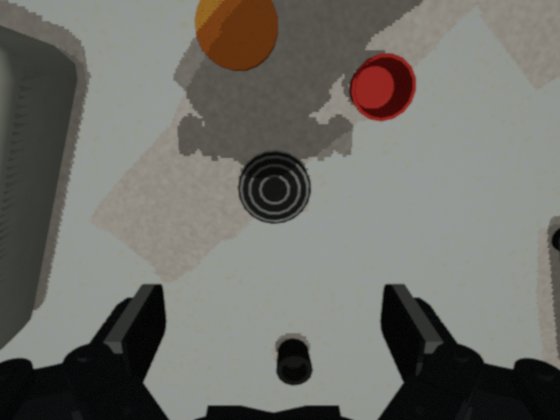

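The wrist view shows the black platform at (275,187), with the orange look-alike at the top left and the red pot at the top right. All three cameras agree to about 2 mm, so I'll descend.

Request:
jog_arm(moves=[{"turn":[0,0,0],"travel":[0.4,1.5,40],"fingers":1},{"turn":[0,0,0],"travel":[0,0,40],"fingers":1},{"turn":[0,0,0],"travel":[0,0,40],"fingers":1},{"turn":[0,0,0],"travel":[0,0,30],"fingers":1},{"turn":[0,0,0],"travel":[0,0,15],"fingers":1}])

```text
clock: 4.43
position: [434.9, -315.0, 14.6]
tcp_rot: [179.9, -0.1, 179.9]
force: [0.1, -0.2, 0.4]
grip_width: 1.001
gripper_force: 0.0
```

Request:
jog_arm(moves=[{"turn":[0,0,0],"travel":[0,0,10],"fingers":1},{"turn":[0,0,0],"travel":[0,0,5],"fingers":1},{"turn":[0,0,0],"travel":[0,0,3],"fingers":1},{"turn":[0,0,0],"travel":[0,0,0],"fingers":1}])

```text
clock: 4.77
position: [436.9, -315.5, -0.2]
tcp_rot: [-179.9, 0.1, 180.0]
force: [-0.4, -0.0, -0.0]
grip_width: 0.999
gripper_force: 0.0
```

```bash
python3 - <<'E'
from h import *
s=snap('wrist'); save(s,'w2.png'); P=cloud(s); o=robot.get_obs(); print(o['position'],o['force'])
for c in robot.cut_out('wrist','platform')[:2]:
    m=c['pixels']&(s['depth']>0); q=P[m]; zt=np.percentile(q[:,2],90); tp=q[abs(q[:,2]-zt)<4]
    print(c['conf'],c['pixel'],zt,tp.min(0).round(1),tp.max(0).round(1),cv2.minEnclosingCircle(tp[:,:2].astype(np.float32)))
E
```

```text
[ 4.37000098e+02 -3.15441621e+02  8.36808130e-02] [-0.0091618  -0.12069721 -0.34154906]
0.96 [275.1, 301.8] 18.833579457495567 [ 404.6 -344.7   14.8] [ 467.5 -283.4   20.6] ((436.0430908203125, -313.9361572265625), 31.535114288330078)
0.66 [186.5, 15.1] 18.942349345197442 [ 329.8 -366.2   15. ] [ 342.4 -317.7   20.3] ((330.06884765625, -341.9469299316406), 24.235666275024414)
```

View pics/w2.png

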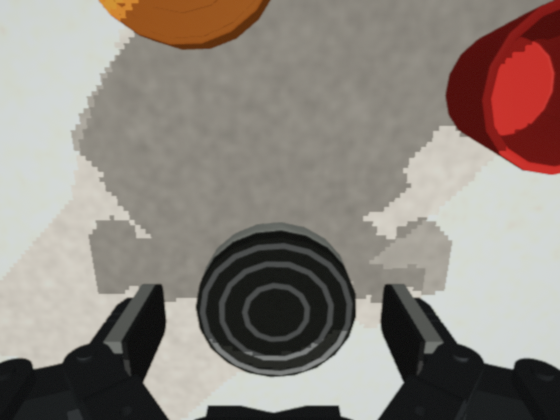

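The platform sits between the open fingers at (276,305), about 1.4 mm towards +y. I'll trim that and close.

Request:
jog_arm(moves=[{"turn":[0,0,0],"travel":[1,1.4,1],"fingers":1},{"turn":[0,0,0],"travel":[0,0,0],"fingers":0},{"turn":[0,0,0],"travel":[0,0,0],"fingers":0},{"turn":[0,0,0],"travel":[0,0,0],"fingers":0},{"turn":[0,0,0],"travel":[0,0,0],"fingers":0}])

```text
clock: 5.28
position: [435.7, -313.2, -0.9]
tcp_rot: [-180.0, 0.0, -179.9]
force: [-2.6, 2.5, 10.7]
grip_width: 0.698
gripper_force: 62.7
```

Request:
jog_arm(moves=[{"turn":[0,0,0],"travel":[0,0,0],"fingers":0},{"turn":[0,0,0],"travel":[0,0,0],"fingers":0},{"turn":[0,0,0],"travel":[0,0,0],"fingers":0},{"turn":[0,0,0],"travel":[0,0,0],"fingers":0}])

```text
clock: 5.62
position: [435.7, -313.3, -0.9]
tcp_rot: [-180.0, 0.0, -179.9]
force: [-2.9, 2.3, 11.8]
grip_width: 0.701
gripper_force: 62.7
```

Request:
jog_arm(moves=[{"turn":[0,0,0],"travel":[0,0,-10],"fingers":0},{"turn":[0,0,0],"travel":[0,0,-30],"fingers":0},{"turn":[0,0,0],"travel":[0,0,-40],"fingers":0},{"turn":[0,0,0],"travel":[0,0,-40],"fingers":0},{"turn":[0,0,0],"travel":[0,10,-35],"fingers":0}])

```text
clock: 6.03
position: [435.6, -304.1, 156.0]
tcp_rot: [-179.9, 0.1, 180.0]
force: [-0.2, -0.8, -0.8]
grip_width: 0.699
gripper_force: 65.2
```

Request:
jog_arm(moves=[{"turn":[0,0,0],"travel":[-18,33,-6],"fingers":0},{"turn":[0,0,0],"travel":[-18,33,-6],"fingers":0},{"turn":[0,0,0],"travel":[-18,33,-6],"fingers":0},{"turn":[0,0,0],"travel":[-18,33,-6],"fingers":0},{"turn":[0,0,0],"travel":[-18,33,-6],"fingers":0}])

```text
clock: 6.45
position: [525.9, -136.4, 184.1]
tcp_rot: [-180.0, 0.0, -180.0]
force: [1.1, -0.3, -0.7]
grip_width: 0.699
gripper_force: 65.4
```

Request:
jog_arm(moves=[{"turn":[0,0,0],"travel":[-19,33,-5],"fingers":0},{"turn":[0,0,0],"travel":[-19,33,0],"fingers":0},{"turn":[0,0,0],"travel":[-19,33,0],"fingers":0},{"turn":[0,0,0],"travel":[-19,33,0],"fingers":0},{"turn":[0,0,0],"travel":[-18,30,0],"fingers":0}])

```text
clock: 6.87
position: [619.9, 26.2, 188.7]
tcp_rot: [180.0, 0.0, -179.9]
force: [0.6, -0.6, -1.2]
grip_width: 0.699
gripper_force: 65.3
```

Request:
jog_arm(moves=[{"turn":[0,0,0],"travel":[0,0,0],"fingers":0},{"turn":[0,0,0],"travel":[0,0,0],"fingers":0}])

```text
clock: 7.03
position: [619.6, 25.8, 187.9]
tcp_rot: [180.0, -0.0, -179.8]
force: [-0.9, 0.3, -0.6]
grip_width: 0.705
gripper_force: 65.4
```

```bash
cat > look.py <<'E'
from h import *
import sys
o=robot.get_obs(); s=snap('wrist'); save(s,sys.argv[1]); P=cloud(s); print(o['position'],o['tcp_rot'],o['force'])
def fit(p):  # algebraic circle
    A=np.c_[2*p[:,:2],np.ones(len(p))]; x=np.linalg.lstsq(A,(p[:,:2]**2).sum(1),rcond=None)[0]; return x[:2].round(1),np.sqrt(x[2]+x[0]**2+x[1]**2).round(1)
for t in sys.argv[2:]:
  for c in robot.cut_out('wrist',t)[:2]:
    m=c['pixels']&(s['depth']>0); q=P[m]; zt=np.percentile(q[:,2],90); tp=q[abs(q[:,2]-zt)<4]
    e=tp[cv2.convexHull(tp[:,:2].astype(np.float32),returnPoints=False).ravel()]
    print(t,round(c['conf'],2),c['pixel'],zt.round(1),tp.min(0).round(1),tp.max(0).round(1),fit(e),'rel',(fit(e)[0]-o['position'][:2]).round(1))
if 'mixer' in sys.argv:
  m=(abs(P[...,2]-118)<5)&(np.hypot(P[...,0]-563,P[...,1]-24)<32); q=P[m]; print('flange',len(q),q.min(0),q.max(0))
  m=(abs(P[...,2]-128)<4)&(np.hypot(P[...,0]-563,P[...,1]-24)<22); q=P[m]; print('post',len(q),np.median(q,0),q.min(0),q.max(0))
  print(robot.tip_of('wrist','head_seat')[:2])
E
python3 look.py w3.png platform mixer head_seat
```

```text
[619.62504199  25.77888543 187.86920429] [ 1.79998370e+02 -3.74859926e-02 -1.79780626e+02] [-0.92350535  0.25652715 -0.61829199]
platform 0.67 [274.1, 303.2] 207.4 [588.8  -3.9 203.4] [651.8  56.5 209.3] (array([620. ,  26.3]), np.float64(30.9)) rel [0.4 0.5]
mixer 0.88 [273.3, 109.9] 117.8 [534.5   2.1 114.8] [586.   53.2 121.8] (array([560.4,  27.6]), np.float64(25.7)) rel [-59.2   1.8]
head_seat 0.98 [274.6, 128.2] 126.7 [548.1  15.5 122.7] [572.7  39.8 128.8] (array([560.4,  27.6]), np.float64(12.2)) rel [-59.2   1.8]
flange 5151 [534.5062287    2.08398657 114.81281678] [585.96942977  53.16155869 122.91475722]
post 1499 [559.77890622  27.42075433 126.58678169] [548.54233685  15.58360352 124.00021244] [572.46729401  39.72838517 128.79938809]
[{'pixel': [273.4, 129.9], 'conf': 0.95}]
```

View pics/w3.png

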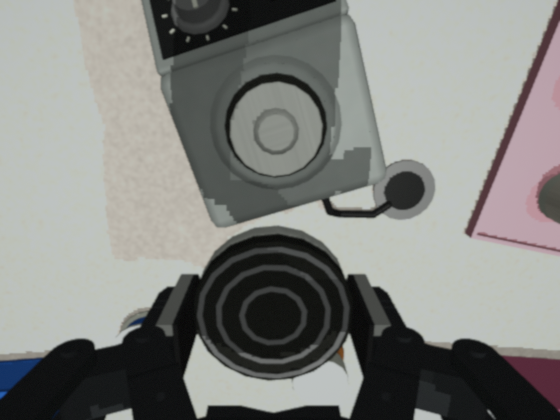

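The platform is held centred and level at (275,305), and the head flange shows at (275,128). I'll move over the head and lower gently.

Request:
jog_arm(moves=[{"turn":[0,0,0],"travel":[30,0.7,0],"fingers":0},{"turn":[0,0,0],"travel":[29.6,0.6,0],"fingers":0},{"turn":[0,0,0],"travel":[0,0,25],"fingers":0},{"turn":[0,0,0],"travel":[0,0,25],"fingers":0},{"turn":[0,0,0],"travel":[0,0,4],"fingers":0}])

```text
clock: 7.7
position: [557.5, 24.4, 131.4]
tcp_rot: [180.0, -0.2, 179.9]
force: [-0.3, 0.1, -1.0]
grip_width: 0.699
gripper_force: 65.3
```

Request:
jog_arm(moves=[{"turn":[0,0,0],"travel":[0,0,3],"fingers":0},{"turn":[0,0,0],"travel":[0,0,3],"fingers":0},{"turn":[0,0,0],"travel":[0,0,2],"fingers":0}])

```text
clock: 7.95
position: [560.4, 24.8, 126.8]
tcp_rot: [-180.0, 0.1, -180.0]
force: [0.2, -0.5, -0.3]
grip_width: 0.704
gripper_force: 65.3
```

```bash
python3 look.py w4.png platform mixer
```

```text
[560.44776376  24.76886771 126.77818833] [-1.79991921e+02  7.38477681e-02 -1.79995400e+02] [ 0.23567857 -0.52977631 -0.27690704]
platform 0.62 [272.9, 304.8] 146.4 [529.6  -4.9 142.4] [592.9  55.3 148.2] (array([560.7,  25.3]), np.float64(30.9)) rel [0.3 0.5]
mixer 0.94 [267.1, 158.0] 95.0 [492.7 -36.3  91. ] [585.2  91.6  99. ] (array([548.8,  26.5]), np.float64(66.1)) rel [-11.6   1.7]
flange 217 [534.12678939  17.99090251 113.00013315] [542.79654979  46.37348014 118.37233843]
  return _methods._mean(a, axis=axis, dtype=dtype,
  ret = um.true_divide(
Traceback (most recent call last):
  File "look.py", line 13, in <module>
    m=(abs(P[...,2]-128)<4)&(np.hypot(P[...,0]-563,P[...,1]-24)<22); q=P[m]; print('post',len(q),np.median(q,0),q.min(0),q.max(0))
                                                                                                                ~~~~~^^^
ValueError: zero-size array to reduction operation minimum which has no identity
```

Request:
jog_arm(moves=[{"turn":[0,0,0],"travel":[0,0,1.5],"fingers":0},{"turn":[0,0,0],"travel":[0,0,1.5],"fingers":0},{"turn":[0,0,0],"travel":[0,0,1],"fingers":0}])

```text
clock: 8.35
position: [559.9, 25.2, 122.0]
tcp_rot: [-180.0, 0.0, -180.0]
force: [0.1, -0.2, -0.7]
grip_width: 0.702
gripper_force: 65.3
```

Request:
jog_arm(moves=[{"turn":[0,0,0],"travel":[0,0,1],"fingers":0},{"turn":[0,0,0],"travel":[0,0,1],"fingers":0},{"turn":[0,0,0],"travel":[0,0,1],"fingers":0}])

```text
clock: 8.6
position: [559.8, 25.2, 118.9]
tcp_rot: [180.0, -0.0, -180.0]
force: [-0.1, -0.1, -0.2]
grip_width: 0.698
gripper_force: 65.3
```

No force as it passed below the post top, so the socket is over the post. Now the press.

Request:
jog_arm(moves=[{"turn":[0,0,0],"travel":[0,0,1],"fingers":0},{"turn":[0,0,0],"travel":[0,0,1],"fingers":0},{"turn":[0,0,0],"travel":[0,0,1],"fingers":0}])

```text
clock: 8.85
position: [559.8, 25.2, 116.3]
tcp_rot: [180.0, 0.0, -180.0]
force: [-3.3, -0.1, 6.3]
grip_width: 0.701
gripper_force: 65.9
```

Request:
jog_arm(moves=[{"turn":[0,0,0],"travel":[0,0,1],"fingers":0},{"turn":[0,0,0],"travel":[0,0,1],"fingers":0}])

```text
clock: 9.02
position: [559.8, 25.2, 114.6]
tcp_rot: [-180.0, 0.0, -180.0]
force: [-3.6, 0.0, 7.9]
grip_width: 0.704
gripper_force: 66.0
```

Request:
jog_arm(moves=[{"turn":[0,0,0],"travel":[0,0,1],"fingers":0},{"turn":[0,0,0],"travel":[0,0,0],"fingers":0}])

```text
clock: 9.18
position: [559.8, 25.2, 113.7]
tcp_rot: [-180.0, 0.1, -180.0]
force: [-4.0, -0.5, 8.8]
grip_width: 0.698
gripper_force: 66.1
```

Request:
jog_arm(moves=[{"turn":[0,0,0],"travel":[0.5,0,1],"fingers":0},{"turn":[0,0,0],"travel":[0.5,0,1],"fingers":0},{"turn":[0,0,0],"travel":[0,0,0],"fingers":0}])

```text
clock: 9.43
position: [559.8, 25.2, 112.3]
tcp_rot: [-180.0, 0.2, -180.0]
force: [-0.3, 0.6, 11.0]
grip_width: 0.701
gripper_force: 66.3
```

Request:
jog_arm(moves=[{"turn":[0,0,0],"travel":[0,0,1],"fingers":0},{"turn":[0,0,0],"travel":[0,0,0],"fingers":0}])

```text
clock: 9.6
position: [559.8, 25.2, 111.4]
tcp_rot: [-180.0, 0.2, -180.0]
force: [0.3, 0.3, 10.8]
grip_width: 0.7
gripper_force: 66.3
```

It is pressed about 5 mm at 11 N, with lateral force near zero. I'll ease up, open and retreat to look.

Request:
jog_arm(moves=[{"turn":[0,0,0],"travel":[0,0,-2],"fingers":0},{"turn":[0,0,0],"travel":[0,0,-2],"fingers":0.8},{"turn":[0,0,0],"travel":[0,0,0],"fingers":1},{"turn":[0,0,0],"travel":[0,0,0],"fingers":1},{"turn":[0,0,0],"travel":[0,0,0],"fingers":1}])

```text
clock: 10.02
position: [558.6, 25.2, 113.7]
tcp_rot: [180.0, -0.0, -180.0]
force: [-0.5, 0.1, -0.6]
grip_width: 1.005
gripper_force: 0.0
```

Request:
jog_arm(moves=[{"turn":[0,0,0],"travel":[0,0,0],"fingers":1},{"turn":[0,0,0],"travel":[0,0,-20],"fingers":1},{"turn":[0,0,0],"travel":[0,0,-40],"fingers":1},{"turn":[0,0,0],"travel":[0,0,-40],"fingers":1},{"turn":[0,0,0],"travel":[0,0,0],"fingers":1}])

```text
clock: 10.43
position: [561.1, 25.0, 221.1]
tcp_rot: [-179.9, 0.6, -180.0]
force: [0.4, 0.3, 1.0]
grip_width: 0.997
gripper_force: 0.0
```

```bash
python3 look.py w5.png platform; python3 - <<'E'
from h import *
for n in ['wrist','scene','top']:
    s=snap(n); P=cloud(s)
    m=(abs(P[...,2]-137)<9)&(np.hypot(P[...,0]-561,P[...,1]-26)<28); q=P[m]
    A=np.c_[q[:,:2]-[561,26],np.ones(len(q))]; print(n,len(q),np.linalg.lstsq(A,q[:,2],rcond=None)[0].round(3))
E
```

```text
[561.07403416  24.96512515 221.08069232] [-179.93949551    0.55182605 -179.96113044] [0.40221723 0.27638616 0.985551  ]
platform 0.85 [274.5, 214.5] 136.9 [529.1  -5.3 133. ] [591.   56.  138.4] (array([560. ,  25.6]), np.float64(30.7)) rel [-1.1  0.6]
wrist 5816 [1.00000e-03 0.00000e+00 1.36136e+02]
scene 239 [3.00000e-03 2.00000e-03 1.34155e+02]
top 0 [0. 0. 0.]
```

View pics/w5.png

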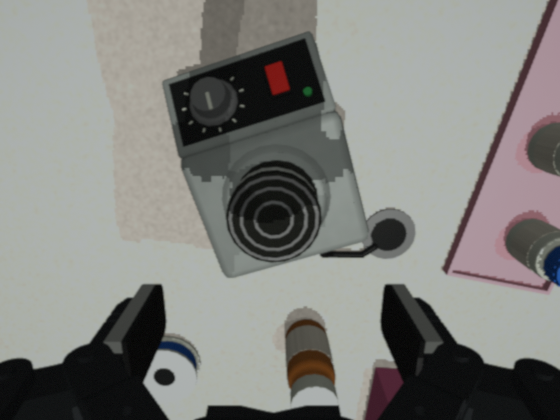

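The platform sits home at (274,215), with its top at 136 mm and a slope of about 0.001. Now the jar.

Request:
jog_arm(moves=[{"turn":[0,0,0],"travel":[-10,37,0],"fingers":1},{"turn":[0,0,0],"travel":[-10,37,0],"fingers":1},{"turn":[0,0,0],"travel":[-10,37,0],"fingers":1},{"turn":[0,0,0],"travel":[-10,37,0],"fingers":1},{"turn":[0,0,0],"travel":[-10,37,0],"fingers":1}])

```text
clock: 11.1
position: [608.4, 211.8, 212.4]
tcp_rot: [-180.0, -0.1, -180.0]
force: [0.6, -0.5, 0.3]
grip_width: 1.004
gripper_force: 0.0
```

Request:
jog_arm(moves=[{"turn":[0,0,0],"travel":[-10,37,0],"fingers":1},{"turn":[0,0,0],"travel":[-9,36,0],"fingers":1},{"turn":[0,0,0],"travel":[0,0,0],"fingers":1},{"turn":[0,0,0],"travel":[0,0,0],"fingers":1}])

```text
clock: 11.43
position: [627.1, 285.0, 211.2]
tcp_rot: [-179.9, -0.2, -179.8]
force: [-0.1, -0.6, 0.0]
grip_width: 1.003
gripper_force: 0.0
```

```bash
python3 look.py w6.png jar_blue jar_yellow
```

```text
[627.05020125 285.04586274 211.24835629] [-179.93094      -0.20587391 -179.79546245] [-0.05301636 -0.55297264  0.02782973]
jar_blue 0.91 [273.8, 194.4] 76.6 [609.  266.2  72.6] [648.3 306.   78.1] (array([629. , 286.2]), np.float64(19.7)) rel [1.9 1.2]
jar_yellow 0.96 [276.7, 70.8] 76.7 [515.6 268.5  72.8] [554.3 308.4  78.4] (array([534.7, 288.3]), np.float64(19.8)) rel [-92.4   3.3]
jar_yellow 0.19 [36.0, 314.5] 99.2 [729.5  62.9  95.2] [758.7  85.1 101.5] (array([746.1,  70.6]), np.float64(14.7)) rel [ 119.  -214.4]
```

View pics/w6.png

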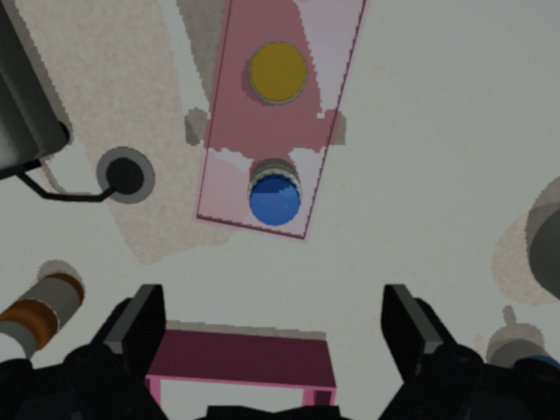

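The blue jar is at (274,195), just ahead of the grasp centre, and the yellow jar at (277,71) is clear of the fingers. I'll descend and grip.

Request:
jog_arm(moves=[{"turn":[0,0,0],"travel":[-1.9,1.2,0],"fingers":1},{"turn":[0,0,0],"travel":[0,0,35],"fingers":1},{"turn":[0,0,0],"travel":[0,0,35],"fingers":1},{"turn":[0,0,0],"travel":[0,0,35],"fingers":1},{"turn":[0,0,0],"travel":[0,0,15],"fingers":1}])

```text
clock: 12.0
position: [627.8, 282.5, 89.7]
tcp_rot: [-179.9, -0.3, 179.9]
force: [-0.4, 0.5, -0.3]
grip_width: 1.0
gripper_force: 0.0
```

```bash
python3 look.py w7.png jar_blue
```

```text
[627.8115012  282.48460963  89.74482753] [-179.91084553   -0.2722931   179.93495208] [-0.37096583  0.52060739 -0.28426568]
jar_blue 0.73 [277.8, 254.9] 76.5 [608.6 266.8  72.5] [648.3 306.2  77.9] (array([628.4, 286.6]), np.float64(19.8)) rel [0.6 4.1]
```

Request:
jog_arm(moves=[{"turn":[0,0,0],"travel":[-0.6,4,0],"fingers":1},{"turn":[0,0,0],"travel":[0,0,20],"fingers":1},{"turn":[0,0,0],"travel":[0,0,20],"fingers":1},{"turn":[0,0,0],"travel":[0,0,20],"fingers":1},{"turn":[0,0,0],"travel":[0,0,10],"fingers":1}])

```text
clock: 12.52
position: [630.7, 288.4, 24.2]
tcp_rot: [180.0, 0.1, -180.0]
force: [-0.0, -1.2, -0.5]
grip_width: 1.001
gripper_force: 0.0
```

```bash
python3 look.py w8.png jar_blue
```

```text
[630.65163604 288.40288253  24.24316413] [ 1.79977113e+02  6.71093130e-02 -1.79992133e+02] [-0.01996416 -1.1603804  -0.50885441]
jar_blue 0.89 [264.6, 326.8] 76.4 [608.4 266.8  72.4] [643.9 306.6  78. ] (array([627.4, 286.5]), np.float64(19.5)) rel [-3.3 -1.9]
```

View pics/w8.png

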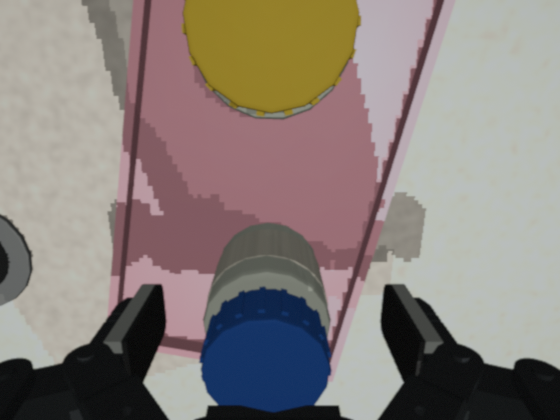

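The jar is between the fingers with its cap near (265,355), slightly towards -y. I'll trim, lower and close.

Request:
jog_arm(moves=[{"turn":[0,0,0],"travel":[2,-1.9,4],"fingers":1},{"turn":[0,0,0],"travel":[0,0,3],"fingers":1},{"turn":[0,0,0],"travel":[0,0,0],"fingers":1}])

```text
clock: 12.87
position: [628.5, 286.5, 17.8]
tcp_rot: [180.0, 0.1, -180.0]
force: [-0.0, 0.6, 0.7]
grip_width: 0.998
gripper_force: 0.0
```

Request:
jog_arm(moves=[{"turn":[0,0,0],"travel":[0,0,0],"fingers":1},{"turn":[0,0,0],"travel":[0,0,0],"fingers":1}])

```text
clock: 13.03
position: [628.4, 286.6, 17.7]
tcp_rot: [180.0, 0.1, -180.0]
force: [0.0, -0.1, 0.6]
grip_width: 1.002
gripper_force: 0.0
```

Request:
jog_arm(moves=[{"turn":[0,0,0],"travel":[0,0,0],"fingers":0},{"turn":[0,0,0],"travel":[0,0,0],"fingers":0},{"turn":[0,0,0],"travel":[0,0,0],"fingers":0},{"turn":[0,0,0],"travel":[0,0,0],"fingers":0},{"turn":[0,0,0],"travel":[0,0,0],"fingers":0}])

```text
clock: 13.45
position: [628.3, 286.6, 17.4]
tcp_rot: [180.0, 0.0, -180.0]
force: [-0.6, -0.5, 3.3]
grip_width: 0.526
gripper_force: 61.2
```

Request:
jog_arm(moves=[{"turn":[0,0,0],"travel":[0,0,0],"fingers":0},{"turn":[0,0,0],"travel":[0,0,0],"fingers":0},{"turn":[0,0,0],"travel":[0,0,0],"fingers":0},{"turn":[0,0,0],"travel":[0,0,0],"fingers":0},{"turn":[0,0,0],"travel":[0,0,0],"fingers":0}])

```text
clock: 13.87
position: [628.3, 286.6, 17.4]
tcp_rot: [180.0, 0.0, -180.0]
force: [0.6, -0.1, 5.6]
grip_width: 0.525
gripper_force: 61.2
```

Request:
jog_arm(moves=[{"turn":[0,0,0],"travel":[0,0,-15],"fingers":0},{"turn":[0,0,0],"travel":[0,0,-30],"fingers":0},{"turn":[0,0,0],"travel":[0,0,-30],"fingers":0},{"turn":[0,0,0],"travel":[0,0,-30],"fingers":0},{"turn":[0,0,0],"travel":[0,0,-30],"fingers":0}])

```text
clock: 14.28
position: [627.5, 286.3, 152.5]
tcp_rot: [-180.0, -0.1, -180.0]
force: [-0.0, 0.6, -1.3]
grip_width: 0.525
gripper_force: 61.5
```

Request:
jog_arm(moves=[{"turn":[0,0,0],"travel":[0,0,-30],"fingers":0},{"turn":[0,0,0],"travel":[0,0,-10],"fingers":0},{"turn":[0,0,0],"travel":[6,-25,0],"fingers":0},{"turn":[0,0,0],"travel":[7,-27,0],"fingers":0},{"turn":[0,0,0],"travel":[7,-27,0],"fingers":0}])

```text
clock: 14.7
position: [607.4, 207.0, 190.5]
tcp_rot: [-180.0, -0.1, -179.9]
force: [0.5, 0.1, -1.5]
grip_width: 0.525
gripper_force: 61.6
```

Request:
jog_arm(moves=[{"turn":[0,0,0],"travel":[7,-27,0],"fingers":0},{"turn":[0,0,0],"travel":[7,-27,0],"fingers":0},{"turn":[0,0,0],"travel":[7,-27,0],"fingers":0},{"turn":[0,0,0],"travel":[7,-27,0],"fingers":0},{"turn":[0,0,0],"travel":[7,-27,0],"fingers":0}])

```text
clock: 15.12
position: [572.2, 71.3, 190.7]
tcp_rot: [180.0, -0.1, -180.0]
force: [0.3, 0.1, -1.2]
grip_width: 0.526
gripper_force: 61.6
```

Request:
jog_arm(moves=[{"turn":[0,0,0],"travel":[6,-27,0],"fingers":0},{"turn":[0,0,0],"travel":[0,0,0],"fingers":0},{"turn":[0,0,0],"travel":[0,0,0],"fingers":0}])

```text
clock: 15.37
position: [566.7, 44.2, 191.1]
tcp_rot: [180.0, -0.1, 179.9]
force: [-0.2, 0.5, -1.3]
grip_width: 0.524
gripper_force: 61.7
```

```bash
python3 look.py w9.png jar_blue platform
```

```text
[566.69571267  44.24071704 191.10904748] [ 1.79989774e+02 -8.38448480e-02  1.79889481e+02] [-0.20742862  0.48077044 -1.28700837]
jar_blue 0.6 [272.0, 334.8] 250.0 [547.  25. 246.] [572.8  64.4 251.9] (array([563.5,  44.7]), np.float64(18.1)) rel [-3.2  0.5]
platform 0.79 [230.6, 216.5] 136.9 [528.9  -4.7 133. ] [588.   56.4 138.7] (array([559.7,  25.6]), np.float64(30.6)) rel [ -7.  -18.6]
platform 0.4 [246.8, 138.5] 91.3 [485.7 -43.2  87.3] [619.8  99.6  95.3] (array([555.5,  25.4]), np.float64(76.3)) rel [-11.2 -18.8]
```

View pics/w9.png

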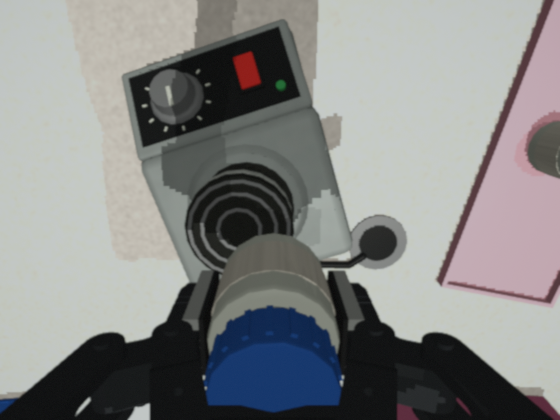

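The jar is upright in the grip, with the platform at (238,228). I'll trim over its middle and lower.

Request:
jog_arm(moves=[{"turn":[0,0,0],"travel":[6.5,-19,0],"fingers":0},{"turn":[0,0,0],"travel":[0,0,15],"fingers":0},{"turn":[0,0,0],"travel":[0,0,12],"fingers":0},{"turn":[0,0,0],"travel":[0,0,6],"fingers":0},{"turn":[0,0,0],"travel":[0,0,0],"fingers":0}])

```text
clock: 15.93
position: [560.2, 27.4, 157.4]
tcp_rot: [180.0, -0.2, -179.9]
force: [-0.9, -0.6, -0.9]
grip_width: 0.524
gripper_force: 61.9
```

```bash
python3 look.py w10.png jar_blue platform
```

```text
[560.16498092  27.39368031 157.44522817] [ 1.79977947e+02 -1.52393896e-01 -1.79896164e+02] [-0.91796569 -0.62836818 -0.85371949]
jar_blue 0.76 [270.9, 333.3] 216.4 [540.3   8.2 212.4] [566.3  47.6 217.9] (array([558.1,  27.7]), np.float64(18.4)) rel [-2.1  0.3]
platform 0.89 [264.3, 227.8] 137.0 [528.8  -4.8 133. ] [564.8  56.2 138.6] (array([557.9,  25.9]), np.float64(29.3)) rel [-2.3 -1.5]
```

Request:
jog_arm(moves=[{"turn":[0,0,0],"travel":[0,-2,2],"fingers":0},{"turn":[0,0,0],"travel":[0,0,2],"fingers":0},{"turn":[0,0,0],"travel":[0,0,2],"fingers":0},{"turn":[0,0,0],"travel":[0,0,1],"fingers":0}])

```text
clock: 16.42
position: [560.7, 24.4, 151.8]
tcp_rot: [180.0, -0.0, -180.0]
force: [0.0, -0.0, -1.3]
grip_width: 0.526
gripper_force: 61.9
```

Request:
jog_arm(moves=[{"turn":[0,0,0],"travel":[0,0,1],"fingers":0},{"turn":[0,0,0],"travel":[0,0,1],"fingers":0}])

```text
clock: 16.58
position: [560.8, 24.5, 149.9]
tcp_rot: [180.0, 0.0, -180.0]
force: [0.4, 0.6, -2.3]
grip_width: 0.522
gripper_force: 61.9
```

Request:
jog_arm(moves=[{"turn":[0,0,0],"travel":[0,0,1],"fingers":0},{"turn":[0,0,0],"travel":[0,0,1],"fingers":0}])

```text
clock: 16.75
position: [560.9, 24.4, 148.4]
tcp_rot: [-180.0, 0.0, -180.0]
force: [-1.6, 0.3, 4.2]
grip_width: 0.525
gripper_force: 61.8
```

Contact is at about 149 mm. I'll press on in 1 mm steps.

Request:
jog_arm(moves=[{"turn":[0,0,0],"travel":[0,0,1],"fingers":0},{"turn":[0,0,0],"travel":[0,0,1],"fingers":0},{"turn":[0,0,0],"travel":[0,0,1],"fingers":0}])

```text
clock: 17.0
position: [560.9, 24.5, 145.6]
tcp_rot: [-180.0, 0.1, -180.0]
force: [-2.9, -1.1, 6.6]
grip_width: 0.524
gripper_force: 62.0
```

Request:
jog_arm(moves=[{"turn":[0,0,0],"travel":[0,0,1],"fingers":0},{"turn":[0,0,0],"travel":[0,0,0],"fingers":0}])

```text
clock: 17.17
position: [560.9, 24.5, 144.7]
tcp_rot: [-180.0, 0.1, -180.0]
force: [-2.1, 0.5, 9.2]
grip_width: 0.525
gripper_force: 62.1
```

Request:
jog_arm(moves=[{"turn":[0,0,0],"travel":[0,0,1],"fingers":0},{"turn":[0,0,0],"travel":[0,0,0],"fingers":0}])

```text
clock: 17.33
position: [560.9, 24.4, 143.8]
tcp_rot: [-180.0, 0.1, -180.0]
force: [-3.1, 0.4, 9.3]
grip_width: 0.52
gripper_force: 62.1
```

Request:
jog_arm(moves=[{"turn":[0,0,0],"travel":[0.3,0,0.5],"fingers":0},{"turn":[0,0,0],"travel":[0,0,0],"fingers":0},{"turn":[0,0,0],"travel":[0,0,0],"fingers":0},{"turn":[0,0,0],"travel":[0,0,0],"fingers":0}])

```text
clock: 17.67
position: [560.9, 24.4, 143.6]
tcp_rot: [-180.0, 0.1, -180.0]
force: [-1.5, -0.1, 9.2]
grip_width: 0.521
gripper_force: 62.2
```

```bash
python3 look.py w11.png jar_blue platform; python3 - <<'E'
from h import *
s=snap('scene'); save(s,'s2.png'); P=cloud(s)
cv2.imwrite('pics/s2c.png',cv2.resize(cv2.cvtColor(s['image'],cv2.COLOR_RGB2BGR)[120:270,210:410],None,fx=4,fy=4))
E
```

```text
[560.86532103  24.42881194 143.58471823] [-1.79986563e+02  1.09340574e-01 -1.79964743e+02] [-1.50521566 -0.11042489  9.18576536]
jar_blue 0.87 [273.3, 334.4] 202.5 [540.7   5.3 198.5] [567.1  44.6 204.2] (array([557.7,  24.9]), np.float64(18.1)) rel [-3.2  0.5]
platform 0.66 [276.6, 230.8] 131.1 [528.9  -5.  127.1] [562.7  56.3 135. ] (array([558. ,  25.6]), np.float64(29.3)) rel [-2.9  1.2]
```

View pics/s2c.png

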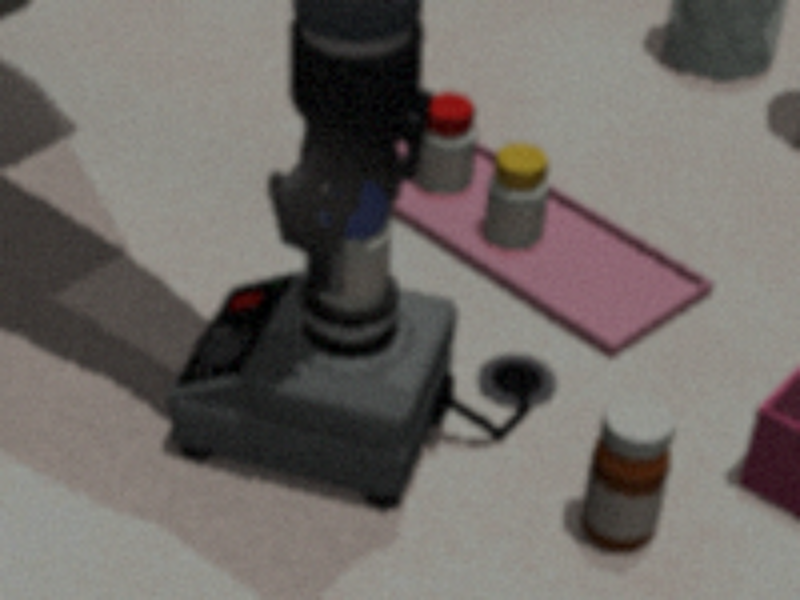

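The crop shows the jar upright on the platform at about (350,290), with the other jars standing in the tray. The platform top has dropped from 137 to about 131 mm, so the head is in well over 4 mm. Handing in.

```bash
python3 -c "
from station import robot
print(robot.hand_in())"
```

```text
the job is handed in; nothing more can be done
None
```

The job is handed in: the platform is home and level on the mixer head, and the blue-capped jar is held upright on its middle with the head pushed in about 5 to 6 mm (finished at about 18 s; the hand-in call returned no verdict).

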